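# Press a watch bezel home with the guarded case press

### The job

Press the bezel onto the wristwatch: with the fingertips push the die carriage in along its guide by the black pad on its front plate until it is up against the rear stop under the ram. Then reach down through the window in the yellow guard, press the lever's black knob down until the bezel is fully home on the watch, keep it pressed for two seconds, let the lever come back up and withdraw. Do not touch the guard, do not press the lever before the carriage is home, and pick nothing up; leave the other things on the bench as they are.

Things in the scene. Friction and masses are not known exactly. Their poses are not given: they have to be found in the camera images.
- press_board: dark wooden board (x -230 to +85, y +-102, 12 mm thick) carrying a green lever case press and its guard; fixed. Origin on the bench right under the ram axis; x points from the carriage's side (near the robot) towards the press column, y left, z up. Press column and head stand behind the guard, up to 196 mm above the bench, the ram rod's upper end up to 224 mm.
- guard: yellow sheet-steel guard hood with clear panels, in front of the press head, fixed to the board, same origin and axes. It spans x -150 to -26 mm, y +-88 mm, up to z 216 mm (four bolt heads at the corners of the top stand 3 mm higher). Its front is open for the carriage below z 108 mm, between y +-43 mm. No part of it may be touched.
- window (a point): centre of the rectangular window in the guard's top sheet, level with the sheet's upper side (216 mm above the bench). About 78 mm (board x) by 80 mm (board y) are free inside the 6 mm thick black beading round its edge, which reaches up to 218 mm.
- carriage: aluminium die carriage lying loose between the guide rails (1.5 mm play each side), slides along board x. Origin at its underside under the white nylon die that carries the watch; axes as the board's. Home: origin on the ram axis, rear edge (x +21 mm) at the stop; starts 35 to 65 mm short of it. Slab 62 wide, 8 mm thick; front plate at x -213 to -205, 58 wide, 52 mm high. 0.4 to 0.6 kg, slides with 2 to 5 N.
- push_face (a point): centre of the black rubber pad (50 wide, 36 mm high) on the outer side of the carriage's front plate, 75 mm above the bench; push here along the board's +x. When the carriage is home it is 65 mm in front of the guard's front. Setting the carriage moving can give a brief knock of 12 N; the rear stop is rigid.
- ram_axis (a point): point on the ram's axis on the aluminium guide bed (46 mm above the bench; x -229 to +21 mm of the board, with two side rails 12 mm high at y +-32.5 to +-40.5 mm): where the carriage's origin is when home
- knob (a point): centre of the black ball knob (22 mm across) on the end of the press lever, under the window; at rest 196 mm above the bench, its top 9 mm below the guard's upper side, at board x -88, y -30 mm. It swings on a 113 mm arm about a level axis along board y; pressed, it goes down 37 mm, nearly straight (within 5 mm along x).
- press_lever (a joint): angle of the press lever: 0 up (rest), grows as the knob goes down, at most 0.36; a spring brings it back to 0. The ram goes down 41.7 mm per rad, meets the bezel at about 0.25 and has it home at about 0.32, where the lever comes up hard against the watch. Knob force: 3 to 4 N before the ram meets the bezel, 5 to 8 N while the bezel goes on, then rising steeply (about 10 N per 2 mm).
- press_ram: ram of the press with its white pad, 38 mm across; the pad's underside is 104 mm above the bench at rest and goes straight down
- bezel (a joint): how far the steel bezel ring with its glass (34 mm across, 4 mm high) has gone onto the watch (m): 0 standing proud, 0.0025 fully home. It stays where it has been pressed to (friction 10 N).
- parts_tray: green round dish of small parts, 112 mm across, 10 mm high, a bystander; origin at the centre of its underside
- eye_loupe: black loupe ring, 54 mm across, 15 mm high, a bystander
- steel_tweezers: steel tweezers, 14 x 125 x 9 mm, a bystander
- amber_bottle: amber bottle with white ribbed cap, 42 mm across, 69 mm high, a bystander
- brush: wooden dust brush, 10 x 141 x 10 mm, a bystander
- driver: watchmaker's screwdriver, 9 x 100 x 10 mm, a bystander
- spare_die: loose white nylon die, 33 mm across, 13 mm high, standing on the dark board at the right of the guide bed, in front of the guard, a bystander
- brass_die: loose brass die, 28 mm across, 15 mm high, standing on the dark board at the left of the guide bed, in front of the guard, a bystander

How it is judged:
On the way, in this order (a step that is already met when the one before it is completed fails the run):
1. the carriage is pushed home: its die within 3 mm of the ram axis (horizontal distance between carriage and ram_axis below 0.003 m and value of joint press_lever below 0.12 rad), for 0.2 s.
2. the bezel is pressed home (at least 1.8 of 2.5 mm) and the ram is kept on it with more than 3 N for 1.5 s (horizontal distance between carriage and ram_axis below 0.003 m and value of joint bezel above 0.0018 m and contact force between press_ram and carriage above 3 N), for 1.5 s.
At the end, for the whole second after the job is handed in: The bezel is home on the watch (at least 1.8 of 2.5 mm), the carriage lies flat on its bed within 3 mm of the ram axis and at rest, and the lever is back up (below 0.05 rad) (horizontal distance between carriage and ram_axis below 0.003 m and value of joint bezel above 0.0018 m and z of carriage in the frame of press_board below 0.05 m and value of joint press_lever below 0.05 rad and linear speed of carriage below 0.01 m/s); the robot touches nothing.
It fails at once if the arm or fingers touch the guard (more than 1 N) (contact force between any of the arm, the fingers and guard above 1 N).
It fails at once if the lever is pressed down (past 0.12 rad) while the carriage is not home (value of joint press_lever above 0.12 rad and not (horizontal distance between carriage and ram_axis below 0.003 m)).
It fails at once if the carriage is lifted off its bed (more than 6 mm) (z of carriage in the frame of press_board above 0.052 m).
It fails at once if a bystander is moved more than 15 mm or picked up (distance of any of parts_tray, eye_loupe, steel_tweezers, amber_bottle, brush, driver, spare_die, brass_die from where it was at the start of the episode above 0.015 m).
It also fails if it takes over 58 s, if anything falls off the work surface, if the arm or the gripper's body presses on something with over 40 N, if the wrist force passes 120 N, or if a joint passes its speed limit or range.

### The arm

A 6-joint arm with a two-finger parallel gripper is mounted at the origin on a cart in front of the work surface, level with it; the furniture and walls round the work are solid. World frame = base frame: x ahead of the robot, y to its left, z up, the work surface at z = 0. Lengths are in m, angles in rad, forces in N, time in s.
With the tool pointing down it reaches from about 0.35 to 0.975 m from the base axis. Payload 4.9 kg.
Tool frame: the origin (TCP) lies between the finger pads; the fingertips stand 25 mm ahead of it and the grasp point (between the pads) lies 6 mm ahead of it; z points along the fingers, y is the line along which they close (so a half turn about z gives the same grasp; the last joint's range is limited). The gripper opens to 85 mm and grips with 20 to 120 N. Pads are 22 mm wide; open, the fingers measure 114 mm over their backs; the gripper's body (76 mm by 85 mm) begins 54 mm behind the grasp point. The pads swing forward as they close: fully open they stand 13 mm farther back than shut.
Start: joints at [1.226, 0.053, 1.613, -0, 1.476, -0.119], TCP at [0.14, 0.609, 0.256] pointing down, gripper open.
Joint ranges: [-3.01, 3.01], [-1.01, 2.22], [0.06, 2.58], [-1.02, 4.17], [0.09, 2.62], [-3.14, 3.14]. Speed limits (rad/s): [2.57, 2.57, 3.14, 3.14, 3.14, 3.14].

### API

Orientations are given as a unit quaternion [w, x, y, z].
In Python, from plant import manip gives the robot as it stands.
- The arm moves only by the shell command python3 -m inch 'ROWS'. ROWS is JSON, a list of rows, each a list of 3 entries, a list of its own where there are three numbers: the shift along the tool's x, y, z in m, then the turn, a rotation vector about the tool's x, y, z in rad, then the opening, from 0 (shut) to 1 (fully open). A call has 1 to 8 rows; each row shifts and turns the commanded pose from where the row before left it, along the tool's axes as they then stand; what a row does not reach is not made up. A row lasts 1/10 s, in which the tool goes at most 50 mm and 8.59 degrees, less where a joint would pass 70% of its speed; a pose out of reach is approached as far as the arm can. A call with a gripper value outside its range is refused whole. The fingers move at their own pace and stop on an object; the grip force is fixed at half the most. Time passes only in rows, so rows that do not move let the fingers close. It gives the time, the measured TCP pose, the force, the opening and the grip force at its end, in the units of the state.
- manip.state(): the state, without advancing time (a new reading comes with each control period).
- manip.grab_frame(name): name is "side" or "top" or "wrist"; returns (picture, depth): 384x512x3 uint8, red, green, blue; 384x512 float32, m along the optical axis (not along the pixel's ray), 0 where there is no reading.
- manip.camera_params(name): a dict with "camera_matrix" (3x3 intrinsics, pixels), "rvec" (rotation vector, rad) and "tvec" (3), from world to camera coordinates, as OpenCV has them. Camera axes: x right, y down, z forward; pixel columns grow to the right and rows downward; lengths in m; the calibration is good to about 2 mm. A picture is of the moment at which its call begins: read the wrist's pose just before it. camera_params takes no time and is no camera call; for the wrist camera it gives the pose at the moment of the call.
- manip.job_done(): hands the job in; it is judged then, once.
Trained networks look in the newest picture that a camera, given by its name, has taken for a name from the list of things; names that differ only in an ending like _2 or _b are one class to them, and where a whole thing is asked for, a point or a joint stands for the part that bears it (a point fixed in the world has none). Each returns a list of dicts, best first, with "score" (0 to 1); they miss things now and then, are a little off and sometimes report something else, mostly with a low value. They report only what shows in the picture. A call takes as long as a camera call.
- manip.look_for(camera, label): "point" ([x, y, z] in m, in world coordinates, good to about 4 mm: the middle of the surface that is visible of it).
The state is a dict: "time": time; "joint_pos": joint angles; "joint_vel": joint speeds; "joint_efforts": joint torques, N m; "tool_pos": TCP position; "tool_rot": TCP orientation; "contact_force": force on the tool from outside, world axes, zero at the start; "ft_torque": the same for the moment, N m; "gripper_width": opening from 0.0 (shut) to 1.0 (fully open); "grasp_force": force on a finger pad.
Only numpy, scipy, OpenCV 4.12 (cv2) and the standard library are available. Lean on these libraries where they do the work, as an engineer would, in place of code of your own. Each camera call takes 0.05 s, during which the arm holds its last target. There are 200 camera calls.

## Working session

There is one attempt and no reset: what is moved stays moved. The work goes in short steps, Python scripts to look and compute and a shell command to move; the robot and the scene stay as the last step left them, time stands still between calls to the robot, and variables do not carry over. Pictures are saved under pics/ and viewed, at most 10 in all, crops included, and the job is handed in when it is done.

```bash
mkdir -p pics; python3 - <<'E'
from plant import manip
import cv2,numpy as np
s=manip.state();print(s['tool_pos'],s['tool_rot'],s['time'])
ims=[]
for c in ("top","side"):
    p,d=manip.grab_frame(c);ims.append(p)
    for l in ("press_board","push_face","knob","window","carriage","guard","spare_die","brass_die","ram_axis"):
        r=manip.look_for(c,l)[:2]
        print(c,l,[(np.round(x['point'],3).tolist(),round(x['score'],2)) for x in r])
cv2.imwrite('pics/a.png',cv2.resize(np.vstack(ims)[:,:,::-1],(512,768))[:384*2])
for i,c in enumerate(("top","side")): cv2.imwrite(f'pics/{c}.png',cv2.resize(ims[i][:,:,::-1],(800,600)))
print(manip.state()['time'])
E
```

```text
[0.13975833 0.60857896 0.25506278] [-2.29198703e-04  1.12677908e-01  9.93631028e-01 -1.00806069e-03] 0.0
top press_board [([0.633, 0.096, 0.178], 0.96), ([0.619, 0.133, 0.219], 0.45)]
top push_face [([0.551, 0.126, 0.053], 0.68)]
top knob [([0.675, 0.072, 0.194], 0.55)]
top window [([0.62, 0.132, 0.216], 0.75)]
top carriage [([0.552, 0.12, 0.052], 0.7)]
top guard [([0.62, 0.13, 0.216], 0.82), ([0.441, -0.299, 0.005], 0.38)]
top spare_die [([0.546, 0.044, 0.027], 0.66)]
top brass_die [([0.551, 0.198, 0.028], 0.62)]
top ram_axis [([0.636, 0.099, 0.17], 0.84)]
side press_board [([0.66, 0.059, 0.122], 0.63)]
side push_face [([0.503, 0.125, 0.056], 0.71), ([0.544, -0.442, 0.008], 0.57)]
side knob [([0.717, 0.064, 0.184], 0.69)]
side window [([0.636, 0.032, 0.158], 0.62), ([0.541, -0.44, 0.012], 0.43)]
side carriage [([0.498, 0.128, 0.052], 0.65)]
side guard [([0.638, 0.028, 0.156], 0.97)]
side spare_die []
side brass_die []
side ram_axis [([0.66, 0.058, 0.113], 0.97)]
1.0
```

View pics/top.png

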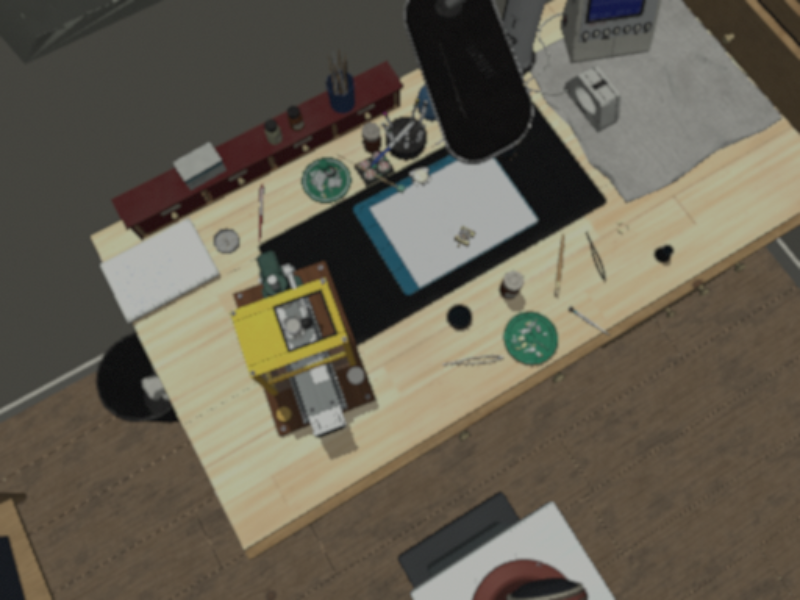

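View pics/side.png

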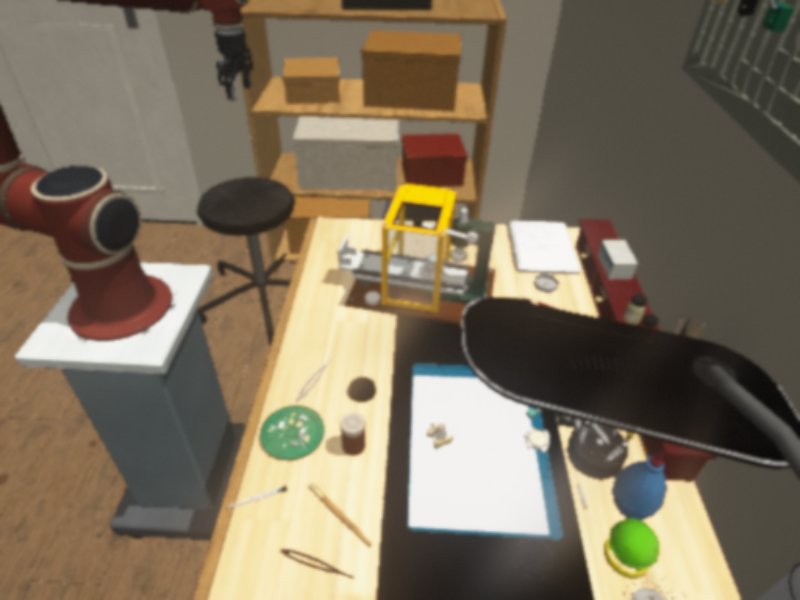

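The top view shows the yellow guard at about (295,330), with its window at (300,325) and the carriage's front plate at about (325,420). Its x axis points up and slightly left. The side view shows the guard at (420,245) and the front plate at (347,255). The bystanders lie well to the right. Next I fit the board pose from the depth data.

```bash
cat > h.py <<'E'
from plant import manip
import cv2,numpy as np
def cloud(c):
    P=manip.camera_params(c)          # pose before the picture
    p,d=manip.grab_frame(c);P=manip.camera_params(c) if c!='wrist' else P
    K=np.array(P['camera_matrix']);R=cv2.Rodrigues(np.array(P['rvec'],float))[0];t=np.array(P['tvec']).ravel()
    v,u=np.mgrid[:384,:512]
    X=np.stack([(u-K[0,2])/K[0,0]*d,(v-K[1,2])/K[1,1]*d,d],-1)
    W=(X-t)@R; W[d==0]=np.nan
    return p,W
def mask(p,lo,hi): return cv2.inRange(cv2.cvtColor(p,cv2.COLOR_RGB2HSV),lo,hi)>0
E
python3 - <<'E'
from h import *
for c in("top","side"):
    p,W=cloud(c)
    m=mask(p,(20,120,90),(34,255,255))&(abs(W[...,2]-.216)<.012)&(abs(W[...,0]-.63)<.2)&(abs(W[...,1]-.12)<.2)
    q=W[m];print(c,len(q),'z',np.median(q[:,2]))
    (cx,cy),(w,h),a=cv2.minAreaRect((q[:,:2]*1000).astype(np.float32))
    print('guard top',cx,cy,w,h,a)
    print(np.round(cv2.boxPoints(((cx,cy),(w,h),a))))
    near=(abs(W[...,0]-.63)<.25)&(abs(W[...,1]-.12)<.2)
    b=near&(abs(W[...,2]-.012)<.005)&(p.max(-1)<110)&(p[...,0]>p[...,2]+12)
    q=W[b];r=cv2.minAreaRect((q[:,:2]*1000).astype(np.float32));print('board',len(q),r,np.round(cv2.boxPoints(r)).tolist())
    f=near&(W[...,0]<.56)&(W[...,2]>.085)&(W[...,2]<.105)
    q=W[f];print('plate top',len(q),np.round(np.nanmedian(q,0),3), np.round(np.percentile(q,[2,98],axis=0),3).tolist() if len(q) else '')
    k=(W[...,2]>.19)&(W[...,2]<.212)&near&(p.max(-1)<70)
    q=W[k];print('knob?',len(q),np.round(np.median(q,0),3) if len(q) else '')
E
```

```text
top 1869 z 0.21638936040682286
guard top 646.7457275390625 109.26589965820312 176.26695251464844 125.54476165771484 80.43162536621094
[[570.  33.]
 [694.  12.]
 [723. 186.]
 [599. 207.]]
board 1458 ((659.076416015625, 88.47390747070312), (238.85617065429688, 316.12506103515625), 80.12422943115234) [[483.0, -2.0], [794.0, -56.0], [835.0, 179.0], [524.0, 233.0]]
plate top 80 [0.475 0.139 0.096] [[0.468, 0.111, 0.088], [0.483, 0.165, 0.103]]
knob? 164 [0.729 0.08  0.197]
side 839 z 0.2178508710763494
guard top 645.1940307617188 109.3298110961914 179.13111877441406 123.62447357177734 80.31906127929688
[[569.  31.]
 [691.  11.]
 [721. 187.]
 [599. 208.]]
board 348 ((666.9962158203125, 35.10486602783203), (337.5235595703125, 211.28883361816406), 10.499654769897461) [[482.0, 108.0], [520.0, -100.0], [852.0, -38.0], [814.0, 170.0]]
plate top 47 [0.477 0.137 0.097] [[0.469, 0.111, 0.085], [0.484, 0.166, 0.102]]
knob? 15 [0.641 0.078 0.205]
```

```bash
cat >> h.py <<'E'
from scipy.spatial.transform import Rotation as Ro
YAW=np.deg2rad(-9.6);O=np.array([.7328,.0946,0])
RB=Ro.from_euler('z',YAW)
def B(w): return RB.inv().apply(np.asarray(w).reshape(-1,3)-O)
def tool():
    s=manip.state();q=np.array(s['tool_rot']);return np.array(s['tool_pos']),Ro.from_quat(q[[1,2,3,0]]),s
def goto(b,yoff=0):  # shift in tool axes to reach board point with TCP; turn to tool down, y along board y
    p,R,s=tool();w=RB.apply(b)+O
    T=RB*Ro.from_matrix(np.diag([-1,1,-1.]))
    print('shift tool',np.round(R.inv().apply(w-p)*1000,1),'turn',np.round((R.inv()*T).as_rotvec(),4),'at board',np.round(B(p)*1000,1),'F',np.round(s['contact_force'],1),'t',s['time'],'g',round(s['gripper_width'],2))
E
python3 - <<'E'
from h import *
p,R,s=tool()
P=manip.camera_params('wrist');Rc=cv2.Rodrigues(np.array(P['rvec'],float))[0];c=-Rc.T@np.ravel(P['tvec'])
print('cam in tool',R.inv().apply(c-p), 'axis',R.inv().apply(Rc[2]))
goto([-.310,0,.087])
goto([-.310,0,.187])
pic,W=cloud('top')
b=B(W.reshape(-1,3)).reshape(W.shape)
# rectify guard top at z=.216 in board frame, 2px/mm
P=manip.camera_params('top');K=np.array(P['camera_matrix']);
gx,gy=np.meshgrid(np.arange(-300,100,.75),np.arange(-110,110,.75),indexing='ij')
pts=RB.apply(np.stack([gx.ravel()/1000,gy.ravel()/1000,np.full(gx.size,.216)],1))+O
uv=cv2.projectPoints(pts,np.array(P['rvec'],float),np.array(P['tvec'],float),K,None)[0].reshape(gx.shape+(2,)).astype(np.float32)
im=cv2.remap(pic,uv[...,0],uv[...,1],cv2.INTER_LINEAR)[::-1,::-1]
cv2.imwrite('pics/rect.png',cv2.resize(im[:,:,::-1],None,fx=1.1,fy=1.1))
z=b[...,2]
m=(z<.21)&(abs(b[...,0]+.088)<.06)&(abs(b[...,1])<.085)
# footprint of see-through rays where they cross z=.216
vu=np.argwhere(m)[:,::-1].astype(np.float32)
inv=cv2.remap(pic,uv[...,0],uv[...,1],cv2.INTER_NEAREST)
yel=mask(np.ascontiguousarray(inv),(20,100,70),(34,255,255))&(abs(gx+88)<60)&(abs(gy)<85)
non=(~yel)&(abs(gx+88)<60)&(abs(gy)<85)
print('x span non-yellow',[ (i,int(gy[0,non[k]].min()),int(gy[0,non[k]].max())) for k,i in enumerate(gx[:,0]) if abs(i+88)<60 and k%8==0 and non[k].any()])
E
```

```text
cam in tool [ 0.0685661  -0.00044034 -0.11944572] axis [-2.76277542e-01  9.29086212e-04  9.61077446e-01]
shift tool [-383.6 -386.8  169.3] turn [-0.     -0.     -0.0582] at board [[-670.4  408.4  256.3]] F [-0.4  0.2  0.2] t 1.1 g 1.0
shift tool [-383.6 -386.8   69.3] turn [-0.     -0.     -0.0582] at board [[-670.4  408.4  256.3]] F [-0.4  0.2  0.2] t 1.1 g 1.0
x span non-yellow [(np.float64(-144.0), -84, 84), (np.float64(-138.0), -81, -81), (np.float64(-132.0), -29, 10), (np.float64(-126.0), -71, 16), (np.float64(-120.0), -70, 13), (np.float64(-114.0), -69, 14), (np.float64(-108.0), -71, 15), (np.float64(-102.0), -71, 13), (np.float64(-96.0), -70, 14), (np.float64(-90.0), -72, 15), (np.float64(-84.0), -71, 13), (np.float64(-78.0), -71, 14), (np.float64(-72.0), -69, 15), (np.float64(-66.0), -71, 16), (np.float64(-60.0), -71, 13), (np.float64(-54.0), -70, 15), (np.float64(-48.0), -69, 13), (np.float64(-36.0), -79, -77), (np.float64(-30.0), -84, 84)]
```

View pics/rect.png

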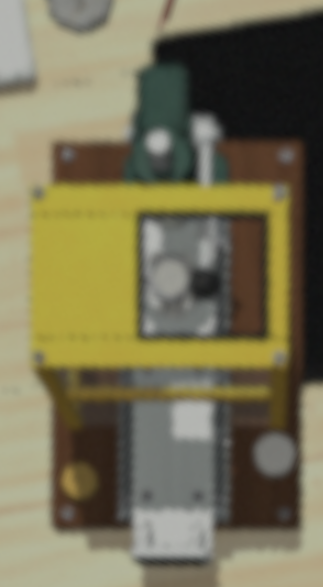

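The guard's black beading spans board x −132 to −44 and y −72 to 16. That puts the window centre at (−88, −28), with the knob nearly central, which matches the stated sizes. I close the fingers and approach the pad.

```bash
python3 -m inch '[[[0,0,0],[0,0,-0.058],0],[[-0.030,-0.030,0.005],[0,0,0],0],[[-0.034,-0.036,0.006],[0,0,0],0],[[-0.034,-0.036,0.006],[0,0,0],0],[[-0.034,-0.036,0.006],[0,0,0],0],[[-0.034,-0.036,0.006],[0,0,0],0],[[-0.034,-0.036,0.006],[0,0,0],0],[[-0.034,-0.036,0.006],[0,0,0],0]]'; python3 -c "
from h import *
goto([-.310,0,.187])"
```

```text
time: 1.95
tool_pos: [0.3303, 0.3258, 0.2154]
tool_rot: [0.0, 0.084, 0.997, 0.0]
contact_force: [0.6, 0.3, -0.4]
gripper_width: 0.003
grasp_force: 0.0
shift tool [-125.4 -160.9   28.4] turn [0.0007 0.0008 0.0003] at board [[-435.5  160.9  215.4]] F [ 0.6  0.3 -0.4] t 1.95 g 0.0
```

```bash
python3 -m inch '[[[-0.030,-0.038,0.006],[0,0,0],0],[[-0.030,-0.038,0.006],[0,0,0],0],[[-0.030,-0.038,0.006],[0,0,0],0],[[-0.030,-0.038,0.010],[0,0,0],0],[[-0.005,-0.009,0.025],[0,0,0],0],[[0,0,0.035],[0,0,0],0],[[0,0,0.030],[0,0,0],0],[[0,0,0.010],[0,0,0],0]]'; python3 - <<'E'
from h import *
goto([-.278,0,.087])
p,W=cloud('wrist');cv2.imwrite('pics/w1.png',p[:,:,::-1])
E
```

```text
time: 2.75
tool_pos: [0.4236, 0.1472, 0.084]
tool_rot: [-0.003, 0.084, 0.996, -0.001]
contact_force: [-0.8, 1.0, -0.7]
gripper_width: 0.004
grasp_force: 0.0
shift tool [-35.6  -0.2  -3.2] turn [-0.002  -0.0057 -0.0009] at board [[-3.136e+02  3.000e-01  8.400e+01]] F [-0.8  1.  -0.7] t 2.75 g 0.0
```

View pics/w1.png

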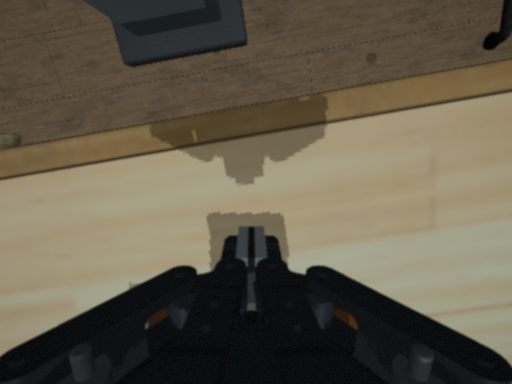

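The wrist view shows the shut fingertips at (250,240), with the linkages spreading out to both sides. The pad is hidden behind the fingers. I check how wide the gripper is at each height for the window, and advance to touch the pad.

```bash
python3 - <<'E'
from h import *
p,R,s=tool()
pic,W=cloud('wrist')
t=R.inv().apply(W.reshape(-1,3)-p)*1000
t=t[np.isfinite(t[:,0])]
for z in range(-60,30,8):
    q=t[(t[:,2]>=z)&(t[:,2]<z+8)&(abs(t[:,0])<60)&(abs(t[:,1])<90)]
    if len(q)>5: print(z,len(q),'x',np.round(np.percentile(q[:,0],[1,99])),'y',np.round(np.percentile(q[:,1],[1,99])))
E
python3 -m inch '[[[-0.012,0,-0.001],[0,0,0],0],[[-0.012,0,-0.001],[0,0,0],0],[[-0.006,0,-0.001],[0,0,0],0],[[-0.003,0,0],[0,0,0],0],[[-0.003,0,0],[0,0,0],0],[[-0.002,0,0],[0,0,0],0]]'; python3 -c "
from h import *
goto([-.226,0,.087])"
```

```text
-60 8285 x [-7. 16.] y [-57.  55.]
-52 6408 x [-8. 16.] y [-50.  49.]
-44 3158 x [-9. 16.] y [-44.  43.]
-36 4574 x [-9. 12.] y [-38.  37.]
-28 1940 x [-10.  13.] y [-33.  31.]
-20 712 x [-12.  12.] y [-19.  17.]
-12 360 x [ 5. 10.] y [-14.  13.]
-4 452 x [ 5. 10.] y [-14.  13.]
4 385 x [ 5. 10.] y [-14.  13.]
12 319 x [-48.  10.] y [-13.  12.]
20 64 x [-50. -46.] y [-3.  2.]
28 48 x [-50. -49.] y [-3.  2.]
time: 3.45
tool_pos: [0.4626, 0.1419, 0.0909]
tool_rot: [-0.002, 0.084, 0.996, 0.0]
contact_force: [-8.6, 2.0, 6.3]
gripper_width: -0.0
grasp_force: 4.2
shift tool [-48.3  -1.6   3.7] turn [ 0.0001 -0.0041 -0.0003] at board [[-274.3    1.6   90.9]] F [-8.6  2.   6.3] t 3.45 g -0.0
```

```bash
python3 -m inch '[[[-0.003,0,0],[0,0,0],0],[[-0.004,0,0],[0,0,0],0],[[-0.005,0,0],[0,0,0],0],[[-0.005,0,0],[0,0,0],0],[[-0.005,0,0],[0,0,0],0],[[-0.005,0,0],[0,0,0],0],[[-0.005,0,0],[0,0,0],0],[[-0.004,0,0],[0,0,0],0]]'; python3 -c "
from h import *
goto([-.226,0,.090])
r=manip.grab_frame('side');print(manip.look_for('side','push_face')[:1])
"
```

```text
time: 4.25
tool_pos: [0.4982, 0.1359, 0.0909]
tool_rot: [-0.002, 0.084, 0.996, 0.0]
contact_force: [-7.8, 1.0, 6.8]
gripper_width: 0.001
grasp_force: 4.0
shift tool [-12.2  -1.6   0.9] turn [ 0.0001 -0.0038 -0.0002] at board [[-238.2    1.6   90.9]] F [-7.8  1.   6.8] t 4.25 g 0.0
[{'point': [0.5568, 0.1019, 0.0707], 'score': 0.9}]
```

```bash
python3 -m inch '[[[-0.004,0,0],[0,0,0],0],[[-0.003,0,0],[0,0,0],0],[[-0.002,0,0],[0,0,0],0],[[-0.001,0,0],[0,0,0],0],[[-0.001,0,0],[0,0,0],0]]'; python3 -c "
from h import *
goto([-.226,0,.090])
"
```

```text
time: 4.85
tool_pos: [0.5088, 0.134, 0.0906]
tool_rot: [-0.002, 0.084, 0.996, 0.0]
contact_force: [-7.4, 1.6, 5.7]
gripper_width: -0.001
grasp_force: 3.7
shift tool [-1.4 -1.5  0.6] turn [-0.0001 -0.0032 -0.0001] at board [[-227.4    1.5   90.6]] F [-7.4  1.6  5.7] t 4.85 g -0.0
```

Close to home by the expected geometry, with no stop contact yet. I creep on in 1 mm steps.

```bash
python3 -m inch '[[[-0.001,0,0],[0,0,0],0],[[-0.001,0,0],[0,0,0],0]]'; python3 -m inch '[[[-0.001,0,0],[0,0,0],0],[[0,0,0],[0,0,0],0]]';python3 -m inch '[[[-0.001,0,0],[0,0,0],0],[[0,0,0],[0,0,0],0]]'; python3 -c "
from h import *
goto([-.226,0,.090])
"
```

```text
time: 5.05
tool_pos: [0.5093, 0.1339, 0.0906]
tool_rot: [-0.004, 0.084, 0.996, 0.0]
contact_force: [-16.3, 2.9, 12.6]
gripper_width: -0.0
grasp_force: 8.0
time: 5.25
tool_pos: [0.5094, 0.1339, 0.0906]
tool_rot: [-0.005, 0.084, 0.996, -0.0]
contact_force: [-18.0, 2.5, 14.7]
gripper_width: -0.002
grasp_force: 8.9
time: 5.45
tool_pos: [0.5094, 0.1339, 0.0906]
tool_rot: [-0.007, 0.084, 0.996, -0.0]
contact_force: [-21.7, 2.8, 15.8]
gripper_width: -0.0
grasp_force: 11.0
shift tool [-0.8 -1.5  0.6] turn [-0.0012 -0.013   0.0002] at board [[-226.8    1.5   90.6]] F [-21.7   2.8  15.8] t 5.45 g -0.0
```

The carriage is against the stop: the force rose sharply with no further motion, at the expected place. I back off, rise, and check.

```bash
python3 -m inch '[[[0.004,0,0],[0,0,0],0],[[0.010,0,0],[0,0,0],0],[[0.020,0,0],[0,0,0],0],[[0.010,0,-0.015],[0,0,0],0],[[0,0,-0.040],[0,0,0],0],[[0,-0.010,-0.045],[0,0,0],0],[[0,-0.010,-0.045],[0,0,0],0],[[0,-0.010,-0.045],[0,0,0],0]]'; python3 - <<'E'
from h import *
goto([-.088,-.029,.285])
for c in('top','side'):
    pic,W=cloud(c);b=B(W.reshape(-1,3))*1000
    q=b[(b[:,2]>88)&(b[:,2]<105)&(b[:,0]>-280)&(b[:,0]<-180)&(abs(b[:,1])<32)]
    print(c,len(q),np.round(np.median(q,0),1),np.round(np.percentile(q,[3,97],axis=0),0).tolist())
    k=b[(pic.reshape(-1,3).max(-1)<75)&(b[:,2]>185)&(b[:,2]<211)&(abs(b[:,0]+88)<30)&(abs(b[:,1]+30)<30)]
    print('knob',len(k),np.round(np.median(k,0),1) if len(k) else '')
E
```

```text
time: 6.25
tool_pos: [0.4649, 0.1104, 0.2822]
tool_rot: [0.001, 0.084, 0.996, -0.0]
contact_force: [0.7, 0.2, -0.5]
gripper_width: -0.002
grasp_force: 0.0
shift tool [-1.788e+02  1.000e-01 -2.400e+00] turn [ 0.0001  0.0017 -0.    ] at board [[-266.8  -29.1  282.2]] F [ 0.7  0.2 -0.5] t 6.25 g -0.0
  return _methods._mean(a, axis=axis, dtype=dtype,
  ret = um.true_divide(
Traceback (most recent call last):
IndexError: index -1 is out of bounds for axis 0 with size 0
```

```bash
python3 -m inch '[[[-0.030,0,-0.010],[0,0,0],0],[[-0.045,0,-0.008],[0,0,0],0],[[-0.045,0,0],[0,0,0],0],[[-0.045,0,0],[0,0,0],0],[[-0.045,0,0],[0,0,0],0],[[-0.027,0,0],[0,0,0],0],[[0,0,0],[0,0,0],0]]'; python3 - <<'E'
from h import *
goto([-.088,-.029,.240])
pic,W=cloud('wrist');b=B(W.reshape(-1,3)).reshape(W.shape)*1000
cv2.imwrite('pics/w2.png',pic[:,:,::-1])
P=manip.camera_params('wrist')
def rep(n,m):
    q=b[m&np.isfinite(b[...,0])]
    print(n,len(q),np.round(np.median(q,0),1).tolist() if len(q) else '',np.round(np.percentile(q,[2,98],axis=0),1).tolist() if len(q) else '')
z=b[...,2];dark=pic.max(-1)<75
rep('yellow',mask(pic,(20,100,60),(36,255,255))&(abs(z-216)<8))
rep('bead',dark&(abs(z-216)<7)&(b[...,0]<-30))
rep('knob',dark&(z>188)&(z<210)&(abs(b[...,0]+88)<25)&(abs(b[...,1]+30)<25))
rep('plate',(z>85)&(z<108)&(b[...,0]<-180)&(b[...,0]>-290)&(abs(b[...,1])<32))
pic,W=cloud('side');b=B(W.reshape(-1,3)).reshape(W.shape)*1000;z=b[...,2]
rep('plate side',(z>85)&(z<108)&(b[...,0]<-180)&(b[...,0]>-290)&(abs(b[...,1])<32))
E
```

```text
time: 7.0
tool_pos: [0.7012, 0.0701, 0.2964]
tool_rot: [-0.0, 0.085, 0.996, -0.0]
contact_force: [-0.1, -0.2, -0.1]
gripper_width: -0.0
grasp_force: 0.0
shift tool [60.9  0.3 56.4] turn [-0.0005 -0.0003 -0.0018] at board [[-27.1 -29.4 296.4]] F [-0.1 -0.2 -0.1] t 7.0 g -0.0
yellow 30949 [-100.2, 31.2, 217.8] [[-148.5, -84.7, 216.4], [-28.8, 85.4, 219.3]]
bead 3633 [-100.9, -28.3, 218.7] [[-132.0, -73.7, 216.2], [-45.7, 15.1, 220.7]]
knob 646 [-88.4, -29.6, 206.0] [[-97.4, -39.1, 200.8], [-79.5, -20.2, 209.0]]
plate 0  
plate side 49 [-207.4, -1.6, 97.6] [[-214.1, -28.4, 85.4], [-204.9, 28.3, 102.0]]
```

View pics/w2.png

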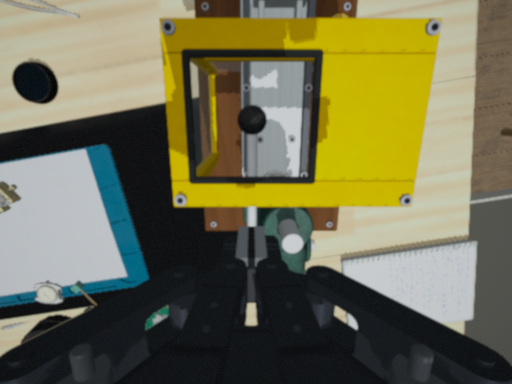

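The wrist view shows the window beading spanning (185–322, 50–183) with the black knob at (252,120). In the board frame that is window centre (−89, −29) and knob (−88, −30), so it agrees. The side view puts the plate at home. I move above the knob and go down.

```bash
python3 -m inch '[[[0.030,0,0],[0,0,0],0],[[0.032,0,0],[0,0,-0.002],0],[[0,0,0],[0,0,0],0],[[0,0,0.020],[0,0,0],0],[[0,0,0.022],[0,0,0],0],[[0,0,0.012],[0,0,0],0],[[0,0,0],[0,0,0],0]]'; python3 -c "
from h import *
goto([-.0888,-.0294,.197])"
```

```text
time: 7.8
tool_pos: [0.6364, 0.0816, 0.242]
tool_rot: [-0.002, 0.083, 0.997, -0.0]
contact_force: [-0.6, 0.0, -0.6]
gripper_width: -0.002
grasp_force: 0.0
shift tool [-4.2 -0.5 45. ] turn [-0.0008 -0.0037  0.002 ] at board [[-92.8 -28.9 242. ]] F [-0.6  0.  -0.6] t 7.8 g -0.0
```

```bash
python3 -m inch '[[[-0.003,0,0.006],[0,0,0],0],[[0,0,0.006],[0,0,0],0],[[0,0,0.006],[0,0,0],0],[[0,0,0.006],[0,0,0],0],[[0,0,0],[0,0,0],0]]'; python3 -c "
from h import *
goto([-.0888,-.0294,.197])"
```

```text
time: 8.3
tool_pos: [0.6406, 0.0812, 0.2197]
tool_rot: [-0.0, 0.083, 0.997, 0.0]
contact_force: [-1.7, -0.1, 1.8]
gripper_width: -0.002
grasp_force: 1.2
shift tool [ 0.1 -0.8 22.7] turn [ 0.0002 -0.0005  0.0018] at board [[-88.6 -28.6 219.7]] F [-1.7 -0.1  1.8] t 8.3 g -0.0
```

```bash
python3 -m inch '[[[0,0,0.004],[0,0,0],0],[[0,0,0.004],[0,0,0],0],[[0,0,0.004],[0,0,0],0],[[0,0,0.004],[0,0,0],0],[[0,0,0],[0,0,0],0]]'; python3 -m inch '[[[0,0,0.002],[0,0,0],0],[[0,0,0.002],[0,0,0],0],[[0,0,0],[0,0,0],0]]'; python3 -c "
from h import *
goto([-.0888,-.0294,.197])"
```

```text
time: 8.8
tool_pos: [0.6406, 0.0811, 0.2034]
tool_rot: [-0.0, 0.083, 0.997, 0.0]
contact_force: [-2.3, 0.1, 2.2]
gripper_width: 0.002
grasp_force: 1.4
time: 9.1
tool_pos: [0.6409, 0.0811, 0.201]
tool_rot: [0.0, 0.083, 0.997, 0.0]
contact_force: [-2.9, 0.4, 6.4]
gripper_width: -0.004
grasp_force: 3.0
shift tool [ 0.4 -0.8  4. ] turn [0.0001 0.0003 0.0018] at board [[-88.4 -28.6 201. ]] F [-2.9  0.4  6.4] t 9.1 g -0.0
```

```bash
for i in 1 2; do :; done; python3 -m inch '[[[0,0,0.002],[0,0,0],0],[[0,0,0.002],[0,0,0],0],[[0,0,0],[0,0,0],0]]'; python3 -m inch '[[[0,0,0.002],[0,0,0],0],[[0,0,0],[0,0,0],0]]'; python3 -m inch '[[[0,0,0.002],[0,0,0],0],[[0,0,0],[0,0,0],0]]'
```

```text
time: 9.4
tool_pos: [0.641, 0.0811, 0.1973]
tool_rot: [0.0, 0.083, 0.997, 0.0]
contact_force: [-4.1, 1.0, 6.3]
gripper_width: 0.002
grasp_force: 3.2
time: 9.6
tool_pos: [0.6411, 0.0811, 0.1954]
tool_rot: [0.001, 0.083, 0.997, 0.0]
contact_force: [-3.6, 1.0, 6.5]
gripper_width: -0.001
grasp_force: 3.3
time: 9.8
tool_pos: [0.6412, 0.0811, 0.1944]
tool_rot: [0.001, 0.083, 0.997, 0.0]
contact_force: [-5.8, 0.9, 10.3]
gripper_width: 0.006
grasp_force: 5.0
```

```bash
python3 -m inch '[[[0,0,0.002],[0,0,0],0],[[0,0,0],[0,0,0],0]]'; python3 -m inch '[[[0,0,0.001],[0,0,0],0],[[0,0,0],[0,0,0],0]]'; python3 -c "
from h import *
goto([-.0888,-.0294,.192])"
```

```text
time: 10.0
tool_pos: [0.6413, 0.0811, 0.1937]
tool_rot: [0.001, 0.083, 0.997, -0.0]
contact_force: [-7.5, 0.3, 14.5]
gripper_width: 0.004
grasp_force: 6.9
time: 10.2
tool_pos: [0.6413, 0.0811, 0.1933]
tool_rot: [0.001, 0.083, 0.997, -0.0]
contact_force: [-8.3, 0.2, 16.0]
gripper_width: 0.002
grasp_force: 8.0
shift tool [ 0.9 -0.8  1.3] turn [0.0001 0.0018 0.0019] at board [[-87.9 -28.6 193.3]] F [-8.3  0.2 16. ] t 10.2 g 0.0
```

Knob force is 16 N and stiff, so the bezel is home. I add a little and hold for over 2 s.

```bash
python3 -m inch '[[[0,0,0.001],[0,0,0],0],[[0,0,0],[0,0,0],0],[[0,0,0],[0,0,0],0],[[0,0,0],[0,0,0],0],[[0,0,0],[0,0,0],0],[[0,0,0],[0,0,0],0],[[0,0,0],[0,0,0],0],[[0,0,0],[0,0,0],0]]'; for i in 1 2; do python3 -m inch '[[[0,0,0],[0,0,0],0],[[0,0,0],[0,0,0],0],[[0,0,0],[0,0,0],0],[[0,0,0],[0,0,0],0],[[0,0,0],[0,0,0],0],[[0,0,0],[0,0,0],0],[[0,0,0],[0,0,0],0],[[0,0,0],[0,0,0],0]]'|egrep 'time|pos|contact'; done
```

```text
time: 11.0
tool_pos: [0.6414, 0.0811, 0.1929]
tool_rot: [0.001, 0.083, 0.997, -0.0]
contact_force: [-10.1, 0.6, 18.6]
gripper_width: 0.0
grasp_force: 9.1
time: 11.8
tool_pos: [0.6414, 0.0811, 0.1929]
contact_force: [-10.5, 0.5, 18.4]
time: 12.6
tool_pos: [0.6414, 0.0811, 0.1929]
contact_force: [-10.5, 1.0, 18.0]
```

Held for more than 2 s. I let the lever rise gently and withdraw straight up, then back.

```bash
python3 -m inch '[[[0,0,-0.004],[0,0,0],0],[[0,0,-0.006],[0,0,0],0],[[0,0,-0.008],[0,0,0],0],[[0,0,-0.010],[0,0,0],0],[[0,0,-0.010],[0,0,0],0],[[0,0,-0.012],[0,0,0],0],[[0,0,-0.020],[0,0,0],0],[[0,0,-0.025],[0,0,0],0]]' | egrep 'time|pos|contact'; python3 -m inch '[[[0,0,-0.025],[0,0,0],0],[[0,0,-0.010],[0,0,0],0],[[0.040,0,0],[0,0,0],0],[[0.045,0,0],[0,0,0],0],[[0.045,0,0],[0,0,0],0],[[0.045,0,0],[0,0,0],0],[[0.020,0,0],[0,0,0],0],[[0,0,0],[0,0,0],0]]'; python3 - <<'E'
from h import *
pic,W=cloud('side');b=B(W.reshape(-1,3)).reshape(W.shape)*1000;z=b[...,2]
m=(z>85)&(z<108)&(b[...,0]<-180)&(b[...,0]>-290)&(abs(b[...,1])<32)
print('plate',np.round(np.median(b[m],0),1))
cv2.imwrite('pics/s2.png',cv2.resize(pic[110:210,200:340,::-1],None,fx=5,fy=5))
for c in('top','side'):
    if c=='top': pic,W=cloud(c);b=B(W.reshape(-1,3)).reshape(W.shape)*1000
    k=(pic.max(-1)<75)&(abs(b[...,0]+88)<20)&(abs(b[...,1]+30)<20)&(b[...,2]>140)&(b[...,2]<211)
    if k.any(): print(c,'knob',k.sum(),np.round(np.median(b[k],0),1))
E
```

```text
time: 13.4
tool_pos: [0.6399, 0.0809, 0.2826]
contact_force: [0.5, -0.2, 0.7]
time: 14.2
tool_pos: [0.4465, 0.1137, 0.318]
tool_rot: [0.0, 0.082, 0.997, 0.0]
contact_force: [0.6, -0.3, -0.3]
gripper_width: -0.003
grasp_force: 0.0
plate [-207.5   -3.9   97.7]
top knob 45 [-90.2 -31.2 204.4]
side knob 45 [-90.2 -31.2 204.4]
```

View pics/s2.png

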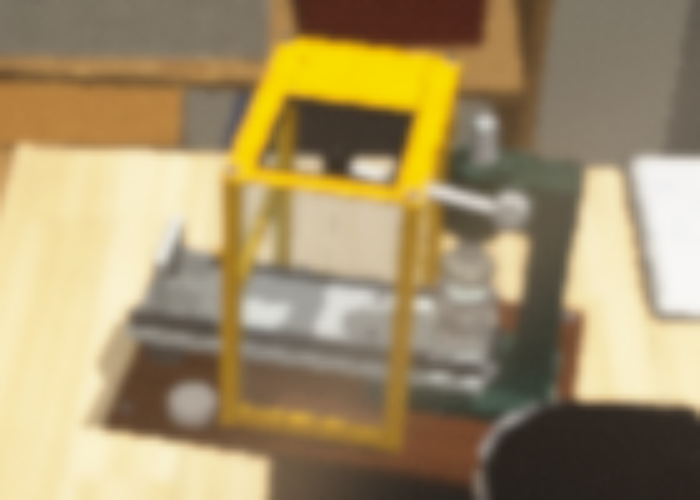

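The crop shows the carriage home under the ram (die at about (465,300)) and the lever back up at (470,200). The knob measures at its rest height and the plate has not moved. I hand the job in.

```bash
python3 -c "
from plant import manip
print(manip.job_done())"
```

```text
the job is handed in; nothing more can be done
None
```

The job is handed in, with no verdict returned: the carriage is at the rear stop, the knob was held at about 18 N for over 2 s so the bezel should be home (judged by force, not seen), the lever is back up, and the arm is clear with no sign of guard contact.

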